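# Put the weighing things back where each belongs

## Task

Sort the four loose things back to where each belongs: stand the small amber bottle upright in the smaller round well and the larger white bottle upright in the larger round well, lay the tube flat and lengthwise in the long tray, and nest the small scoop in the large scoop, its handle turned to clear the large one's raised handle so that the small scoop sits level on the bottom. Set each thing down rather than letting it drop, leave the timer and the stack of dishes where they are, and let go of everything at the end.

Things in the scene. Friction and masses are not known exactly. Their poses are not given: they have to be found in the camera images.
- amber_bottle: Small dark amber bottle with a black cap, standing upright: 35 mm across, 70 mm high, about 70 g. Origin at the centre of its underside, z up. Grasp the body or cap from above.
- white_bottle: Larger white bottle with a white cap, standing upright: body 50 mm across, 100 mm high, shoulder tapering to the cap above about 75 mm, about 120 g. Origin at the centre of its underside, z up. Grasp the body from above.
- tube: 50 ml tube lying on the bench: 114 mm long along its y axis, body 29 mm across, screw cap (at its -y end) 35 mm across. Its axis lies 17.5 mm above the bench, about 35 g. Origin at mid length, below the axis at bench level. Grasp across the body at mid length. Either end may point either way in the tray.
- scoop_small: Small steel scoop: round flat-bottomed cup 44 mm across, 38 mm high, level straight handle at the rim. Origin: centre of the cup's underside, z up; the handle runs along +x out to 100 mm from the origin, 12 mm wide, 33 to 38 mm above the underside. About 60 g, mostly the cup. Best pinched across the handle 60 mm from the origin (outside the large cup when nested). A fixed glass jar stands near the cup.
- scoop_large: Large steel scoop, loose, standing on the bench: a round flat-bottomed open cup 78 mm across outside, 72 mm inside, 32 mm high, inner floor 3 mm above its underside; about 350 g. Origin at the centre of the cup's underside, z up. Its handle runs along its +x axis, 14 mm wide, and rises from the rim (28 mm high) to 59 mm high at 119 mm from the origin, so a small scoop whose handle lies over it cannot sit level; handles 60 degrees or more apart are well clear.
- well_small: Smaller round well, fixed to the bench: a low aluminium cup with a dark pad, 61 mm across outside, 53 mm inside, rim 16 mm high, inner floor 4 mm above the bench. Origin at the centre of its underside on the bench. Place of the small amber bottle.
- well_large: Larger round well, fixed to the bench: the same but 83 mm across outside and 75 mm inside, rim 16 mm high, inner floor 4 mm above the bench. Origin at the centre of its underside. Place of the larger white bottle.
- tube_tray: Long shallow aluminium tray with a dark pad, fixed to the bench: outside 68 mm (x) by 148 mm (y, its long axis), walls 4 mm thick and 15 mm high, inner space 60 by 140 mm, inner floor about 5 mm above the bench. Origin at the centre of its underside. Place of the tube.
- timer: Small white bench timer, 47x66x57 mm, loose, a bystander at the back right. Origin at the centre of its underside. Must not be shifted.
- dishes: Stack of closed round dishes, 90 mm across and 61 mm high, loose, a bystander at the back. Origin at the centre of its underside. Must not be shifted.

How it is judged:
At the end, for the whole second after the job is handed in: Bottles upright on the floors of their wells (amber within 14 mm of the small one's centre, white 18 mm of the large one's); tube flat in the tray, within 0.25 rad and 20 mm lengthwise; small scoop level on the large scoop's floor; all at rest; timer and dishes within 20 mm of where they stood (horizontal distance between amber_bottle and well_small below 0.014 m and z of amber_bottle in the frame of well_small below 0.008 m and angle between each of amber_bottle, white_bottle's own z axis and vertical below 0.1 rad and linear speed of each of amber_bottle, white_bottle, tube, scoop_small, scoop_large below 0.02 m/s and horizontal distance between white_bottle and well_large below 0.018 m and z of white_bottle in the frame of well_large below 0.008 m and x of tube in the frame of tube_tray between -0.032 and 0.032 m and y of tube in the frame of tube_tray between -0.02 and 0.02 m and z of tube in the frame of tube_tray below 0.045 m and angle between the y axis of tube and the y axis of tube_tray, either way round below 0.25 rad and angle between tube's own y axis and vertical between 1.42 and 1.72 rad and horizontal distance between scoop_small and scoop_large below 0.02 m and z of scoop_small in the frame of scoop_large below 0.007 m and angle between each of scoop_small, scoop_large's own z axis and vertical below 0.07 rad and distance of each of timer, dishes from where it was at the start of the episode below 0.02 m); the robot touches nothing.
It fails at once if the amber bottle is let fall (moving faster than 0.8 m/s out of the fingers, a drop of some 33 mm) (linear speed of amber_bottle above 0.8 m/s and contact force between the fingers and amber_bottle below 0.01 N).
It fails at once if the white bottle is let fall (moving faster than 0.8 m/s out of the fingers, a drop of some 33 mm) (linear speed of white_bottle above 0.8 m/s and contact force between the fingers and white_bottle below 0.01 N).
It fails at once if the tube is let fall (moving faster than 0.8 m/s out of the fingers, a drop of some 33 mm) (linear speed of tube above 0.8 m/s and contact force between the fingers and tube below 0.01 N).
It fails at once if the scoop small is let fall (moving faster than 0.8 m/s out of the fingers, a drop of some 33 mm) (linear speed of scoop_small above 0.8 m/s and contact force between the fingers and scoop_small below 0.01 N).
It fails at once if timer or dishes shifted by more than 30 mm (distance of any of timer, dishes from where it was at the start of the episode above 0.03 m).
It also fails if it takes over 96 s, if anything falls off the work surface, if the arm or the gripper's body presses on something with over 40 N, if the wrist force passes 120 N, or if a joint passes its speed limit or range.

## Robot

A 7-joint arm with a two-finger parallel gripper is mounted at the origin on a cart in front of the work surface, level with it; the furniture and walls round the work are solid. World frame = base frame: x ahead of the robot, y to its left, z up, the work surface at z = 0. Lengths are in m, angles in rad, forces in N, time in s.
With the tool pointing down it reaches from about 0.425 to 0.925 m from the base axis. Payload 6.8 kg.
Tool frame: the origin (TCP) lies on the centre line of the jaws, within the pads' length; the fingertips stand 8 mm ahead of it and the grasp point (between the pads) lies 11 mm behind it (bot.tips_ahead is the distance from the TCP to the fingertips, in m); z points along the fingers, y is the line along which they close (so a half turn about z gives the same grasp; the last joint's range is limited). The gripper opens to 85 mm and grips with 20 to 120 N. Pads are 22 mm wide; open, the fingers measure 114 mm over their backs; the gripper's body (76 mm by 85 mm) begins 54 mm behind the grasp point. The pads swing forward as they close: fully open they stand 13 mm farther back than shut.
Start: joints at [1.107, 0.477, 0.022, 1.555, -0.011, 1.109, -0.083], TCP at [0.235, -0.633, 0.239] pointing down, gripper open.
Joint ranges: [-2.96, 2.96], [-0.34, 2.1], [-1.41, 1.46], [0.24, 2.44], [-1.37, 4.51], [0.17, 1.92], [-2.96, 2.96]. Speed limits (rad/s): [2.39, 2.39, 3.14, 3.14, 3.14, 3.14, 3.14].

## Interface

Orientations are given as a unit quaternion [w, x, y, z].
In Python, from station import bot gives the robot as it stands.
- The arm moves only by the tool send_rows, never from a script. Its argument "deltas" is text: rows parted by semicolons, each of 4 numbers parted by spaces: the shift along the tool's x, y, z in m, then the turn about the tool's z in degrees. In form: x y z spin; .... A call has 1 to 5 rows; each row is the pose to reach, as a shift and turn from the pose commanded when the call began, along the tool's axes at that moment; what a row does not reach only later rows make up. A row lasts 1/10 s, in which the tool goes at most 50 mm and 8.59 degrees, less where a joint would pass 70% of its speed; a pose out of reach is approached as far as the arm can. A call with a gripper value outside its range is refused whole. "claw" is the opening, from 0 (shut) to 1 (fully open), set as the call begins (left out, the last holds). The fingers move at their own pace and stop on an object; "force" is the grip in N (left out, the last holds). Time passes only in rows, so rows that repeat a pose let the fingers close. It gives the time, the measured TCP pose, the force, the opening and the grip force at its end, in the units of the state.
- bot.get_obs(): the state, without advancing time (a new reading comes with each control period).
- bot.read_camera(name): name is "side" or "top"; returns a dict with "img" (400x640x3 uint8, red, green, blue), "depth" (400x640 float32, m along the optical axis (not along the pixel's ray), 0 where there is no reading), "fx", "fy", "cx", "cy" (pixels), "camera_from_world" (4x4, takes a point from world to camera coordinates). Camera axes: x right, y up, looking along -z (the intrinsics and any distortion apply to the point x, -y, -z); pixel columns grow to the right and rows downward; lengths in m; the calibration is good to about 2 mm. A picture is of the moment at which its call begins.
- bot.hand_in(): hands the job in; it is judged then, once.
Trained networks look in a picture, given as the dict that the camera call returned (one of the last four; its "shot" number tells which), for a name from the list of things; names that differ only in an ending like _2 or _b are one class to them, and where a whole thing is asked for, a point or a joint stands for the part that bears it (a point fixed in the world has none). Each returns a list of dicts, best first, with "confidence" (0 to 1); they miss things now and then, are a little off and sometimes report something else, mostly with a low value. They report only what shows in the picture. A call takes as long as a camera call.
- bot.masks_of(picture, query): "mask" (400x640 bool, what is visible of it).
- bot.landmark_of(picture, query): "xyz" ([x, y, z] in m, in world coordinates, good to about 4 mm: a listed point, or the origin of a listed thing).
The state is a dict: "t": time; "q": joint angles; "joint_vel": joint speeds; "joint_torque": joint torques, N m; "eef_pos": TCP position; "tool_rot": TCP orientation; "contact_force": force on the tool from outside, world axes, zero at the start; "torque": the same for the moment, N m; "gripper_width": opening from 0.0 (shut) to 1.0 (fully open); "grasp_force": force on a finger pad.
Only numpy, scipy, OpenCV 4.12 (cv2) and the standard library are available. Lean on these libraries where they do the work, as an engineer would, in place of code of your own. Each camera call takes 0.05 s, during which the arm holds its last target. There are 200 camera calls.

## Working session

There is one attempt and no reset: what is moved stays moved. The work goes in short steps, Python scripts to look and compute and a tool call to move; the robot and the scene stay as the last step left them, time stands still between calls to the robot, and variables do not carry over. Pictures are saved under pics/ and viewed, at most 14 in all, crops included, and the job is handed in when it is done.

Besides the shell and the picture viewer there is one more tool, called after "Call:" by a JSON object that holds its "method" and its "body". send_rows: Moves the arm, as the interface text tells. Its arguments: {"type":"object","properties":{"deltas":{"type":"string"},"claw":{"type":"number"},"force":{"type":"number"}},"required":["deltas"]}

```bash
mkdir -p pics
cat > h.py <<'E'
import numpy as np, cv2
from station import bot
names=["amber_bottle","white_bottle","tube","scoop_small","scoop_large","well_small","well_large","tube_tray","timer","dishes"]
def cloud(p):
    d=p["depth"]; v,u=np.indices(d.shape)
    c=np.stack([(u-p["cx"])/p["fx"]*d,-(v-p["cy"])/p["fy"]*d,-d,np.ones_like(d)],-1)
    w=c@np.linalg.inv(np.array(p["camera_from_world"])).T
    w[d==0]=np.nan
    return w[...,:3]
def save(p,n): cv2.imwrite("pics/"+n,p["img"][...,::-1])
E
python3 - <<'E'
from h import *
np.set_printoptions(precision=3,suppress=True)
o=bot.get_obs(); print(o["t"],o["eef_pos"],o["tool_rot"],bot.tips_ahead)
for c in ["top","side"]:
    p=bot.read_camera(c); save(p,c+"0.png"); w=cloud(p)
    print(c, np.linalg.inv(np.array(p["camera_from_world"])))
    for n in names:
        l=bot.landmark_of(p,n)[:2]; m=bot.masks_of(p,n)[:1]
        s=""
        if m:
            q=w[m[0]["mask"]]; q=q[~np.isnan(q[:,0])]
            s=(m[0]["confidence"],len(q),np.percentile(q,[2,50,98],axis=0).round(3).tolist()) if len(q) else ""
        print(n,[(np.array(a["xyz"]).round(3).tolist(),round(a["confidence"],2)) for a in l],s)
print(bot.get_obs()["t"])
E
```

```text
0.0 [ 0.235 -0.632  0.238] [-0.001  0.984  0.177 -0.   ] 0.008
top [[ 0.016  0.974 -0.228  0.233]
 [-1.     0.016 -0.001  0.065]
 [ 0.002  0.228  0.974  1.565]
 [ 0.     0.     0.     1.   ]]
amber_bottle [([0.549, 0.033, 0.001], 0.7), ([0.494, -0.179, -0.002], 0.68)] (0.45, 106, [[0.535, 0.022, 0.02], [0.546, 0.038, 0.066], [0.562, 0.052, 0.075]])
white_bottle [([0.465, -0.052, -0.001], 0.75)] (0.49, 231, [[0.445, -0.072, 0.031], [0.463, -0.048, 0.093], [0.487, -0.027, 0.107]])
tube [([0.494, -0.178, -0.002], 0.87)] (0.69, 325, [[0.464, -0.23, 0.013], [0.492, -0.184, 0.03], [0.519, -0.132, 0.039]])
scoop_small [([0.49, 0.184, 0.001], 0.67), ([0.767, -0.224, 0.002], 0.62)] (0.49, 306, [[0.41, 0.148, -0.004], [0.487, 0.174, 0.019], [0.518, 0.202, 0.044]])
scoop_large [([0.519, 0.302, -0.001], 0.87)] (0.86, 688, [[0.485, 0.267, -0.003], [0.526, 0.316, 0.008], [0.557, 0.422, 0.059]])
well_small [([0.402, 0.328, -0.003], 0.59)] (0.83, 339, [[0.373, 0.302, -0.002], [0.402, 0.333, 0.007], [0.43, 0.361, 0.022]])
well_large [([0.608, -0.204, 0.002], 0.79)] (0.85, 527, [[0.571, -0.241, -0.001
[... 920 characters left out ...]
0.533, 0.205, 0.041]])
scoop_large [([0.515, 0.306, -0.004], 0.94), ([0.461, -0.049, -0.0], 0.72)] (0.69, 1080, [[0.478, 0.268, 0.002], [0.521, 0.307, 0.017], [0.552, 0.399, 0.052]])
well_small [([0.388, 0.334, 0.004], 0.76)] (0.77, 682, [[0.365, 0.304, 0.0], [0.396, 0.331, 0.006], [0.428, 0.361, 0.018]])
well_large [([0.607, -0.207, -0.001], 0.62)] (0.66, 396, [[0.565, -0.242, 0.002], [0.606, -0.206, 0.007], [0.643, -0.163, 0.019]])
tube_tray [([0.655, -0.022, 0.005], 0.7)] 
timer [([0.77, -0.226, 0.0], 0.56)] (0.73, 345, [[0.455, -0.221, 0.012], [0.48, -0.176, 0.028], [0.506, -0.133, 0.035]])
dishes [] (0.61, 273, [[0.704, -0.032, 0.002], [0.758, -0.003, 0.049], [0.815, 0.056, 0.132]])
2.1
```

View pics/top0.png

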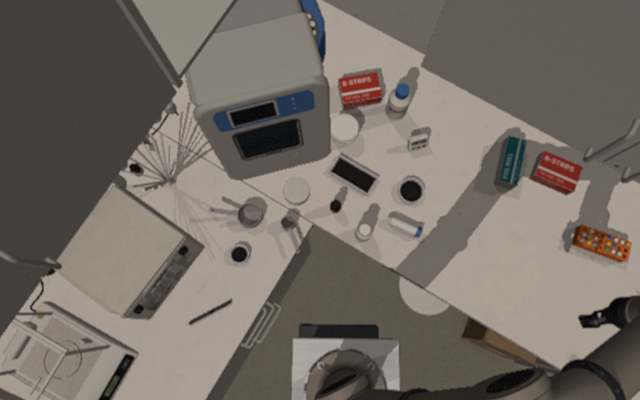

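View pics/side0.png

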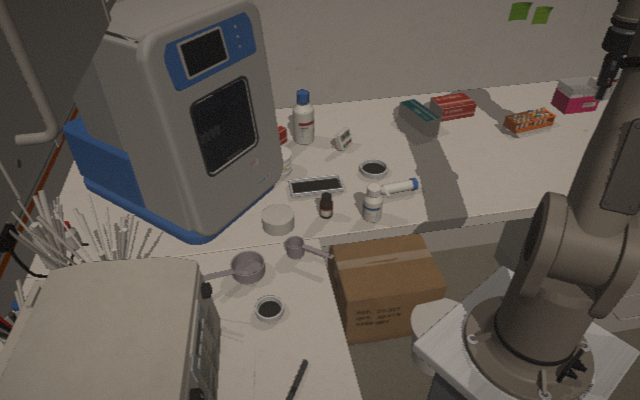

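The top view shows amber at (336,206), white at (364,231), tube (405,226), small scoop (288,222) with its handle towards the bench edge, and large scoop (251,212) with its handle to the left. It also shows the jar (297,190), small well (239,254), large well (411,190), tray (353,174), dishes (345,127) and timer (419,139). I'll measure axes and obstacles next.

Run:
```python
from h import *
np.set_printoptions(precision=3,suppress=True,linewidth=150)
P={c:bot.read_camera(c) for c in ["top","side"]}
W={c:cloud(P[c]) for c in P}
allp=np.concatenate([W[c].reshape(-1,3) for c in W]); C=np.concatenate([P[c]["img"].reshape(-1,3) for c in P])
ok=~np.isnan(allp[:,0]); allp=allp[ok]; C=C[ok]
# topdown map 1px=1mm, x .3-.95 up ; y .5..-.35
H=np.full((620,850),-1.0); I=np.zeros((620,850,3),np.uint8)
i=((0.92-allp[:,0])*1000).astype(int); j=((0.5-allp[:,1])*1000).astype(int)
s=(i>=0)&(i<620)&(j>=0)&(j<850)&(allp[:,2]>-.05)
o=np.argsort(allp[s,2]); ii,jj=i[s][o],j[s][o]
for di in(-1,0,1):
  for dj in (-1,0,1):
    a,b=np.clip(ii+di,0,619),np.clip(jj+dj,0,849)
    h=allp[s,2][o]
    v=np.clip(h/0.12*179,0,179).astype(np.uint8)
    I[a,b]=np.stack([v,np.full_like(v,200),np.full_like(v,255)],-1)
I=cv2.cvtColor(I,cv2.COLOR_HSV2BGR)
for k in range(0,850,100): cv2.line(I,(k,0),(k,619),(255,255,255),1); cv2.putText(I,"%.1f"%(.5-k/1000),(k,10),0,.4,(255,255,255))
for k in range(20,620,100): cv2.line(I,(0,k),(849,k),(255,255,255),1); cv2.putText(I,"%.1f"%(.92-k/1000),(0,k),0,.4,(255,255,255))
cv2.imwrite("pics/map.png",cv2.resize(I,(800,583)))
def circ(q):
    A=np.c_[2*q[:,:2],np.ones(len(q))]; s=np.linalg.lstsq(A,(q[:,:2]**2).sum(1),rcond=None)[0]
    return s[:2],np.sqrt(s[2]+s[:2]@s[:2])
for c in P:
    p,w=P[c],W[c]
    for n in ["tube","tube_tray","scoop_small","scoop_large","amber_bottle","white_bottle"]:
        m=bot.masks_of(p,n)
        if not m: continue
        q=w[m[0]["mask"]]; q=q[~np.isnan(q[:,0])]; q=q[q[:,2]>(.015 if n=="tube" else .006)]
        if "scoop" in n:
            top=q[(q[:,2]>.022)]; print(c,n,"conf",m[0]["confidence"])
            base=np.array([.493,.183] if n=="scoop_small" else [.517,.304])
            d=np.linalg.norm(top[:,:2]-base,axis=1); far=top[d>(.04 if n=="scoop_small" else .055)]
            f=far[:,:2].mean(0) if len(far) else 0; print("  handle mean",f,len(far), "ang",np.degrees(np.arctan2(*(f-base)[::-1])))
            L=cv2.fitLine(far[:,:2].astype(np.float32),cv2.DIST_HUBER,0,.01,.01).ravel(); print("  line",L, "max",d.max(), np.percentile(far[:,2],[5,95]))
        elif "bottle" in n:
            t=q[q[:,2]>(.06 if n[0]=="a" else .085)]; print(c,n,"cap box",t.min(0),t.max(0))
        else:
            r=cv2.minAreaRect((q[:,:2]*1000).astype(np.float32)); print(c,n,r)
            L=cv2.fitLine(q[:,:2].astype(np.float32),cv2.DIST_HUBER,0,.01,.01).ravel(); print("  line",L,np.degrees(np.arctan2(L[1],L[0])))
```

```text
top tube ((494.6766357421875, -177.78213500976562), (112.45468139648438, 34.11927032470703), 68.18055725097656)
  line [ 0.407  0.913  0.493 -0.181] 65.974625
top tube_tray ((658.6177978515625, -20.687408447265625), (145.5435028076172, 69.1941909790039), 58.9461669921875)
  line [ 0.493  0.87   0.657 -0.021] 60.434856
top scoop_small conf 0.83
  handle mean [0.423 0.154] 40 ang -157.31339647245906
  line [0.926 0.376 0.423 0.154] max 0.09309353053303626 [0.034 0.044]
top scoop_large conf 0.84
  handle mean [0.527 0.391] 103 ang 83.31993941972708
  line [0.049 0.999 0.527 0.393] max 0.11893856820355989 [0.037 0.064]
top amber_bottle cap box [0.54  0.025 0.06 ] [0.563 0.047 0.079]
side tube ((485.344970703125, -178.7598876953125), (104.50701141357422, 26.82859992980957), 65.13021087646484)
  line [ 0.407  0.913  0.482 -0.171] 65.95929
side tube_tray ((653.223388671875, -19.061241149902344), (147.48373413085938, 75.2216796875), 58.22325897216797)
  line [ 0.488  0.873  0.655 -0.02 ] 60.774372
side scoop_small conf 0.94
  handle mean [0.427 0.159] 89 ang -160.2701931709148
  line [0.932 0.362 0.422 0.158] max 0.09784170259986183 [0.036 0.041]
side scoop_large conf 0.63
  handle mean [0.519 0.382] 80 ang 88.56326789125382
  line [0.063 0.998 0.519 0.383] max 0.10131951817288669 [0.038 0.054]
side amber_bottle cap box [0.531 0.022 0.061] [0.558 0.05  0.074]
side white_bottle cap box [ 0.445 -0.066  0.085] [ 0.481 -0.03   0.104]
```

View pics/map.png

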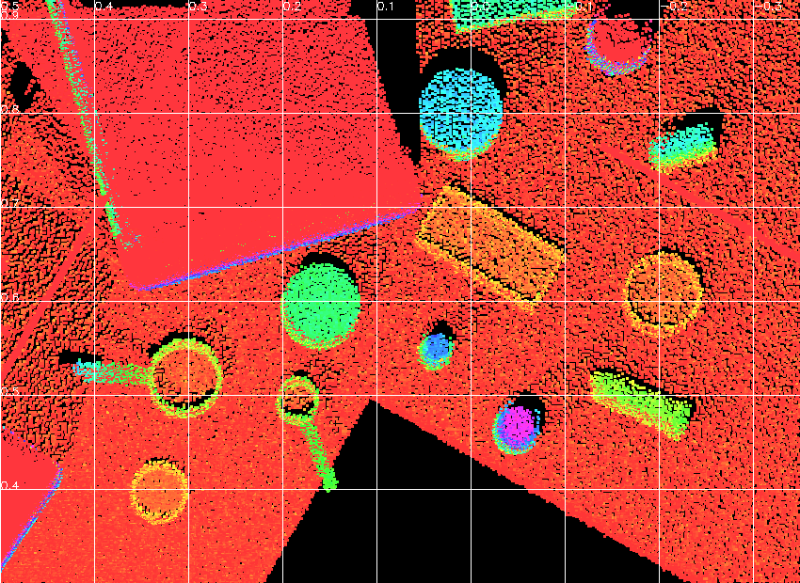

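The map fits the list: wells, tray, scoops and bottles are clear, and the jar is at (0.596, 0.160) and the machine behind it. Next is a helper that gives tool-axis deltas.

```bash
cat > go.py <<'E'
import sys; from h import *
o=bot.get_obs(); w,x,y,z=o["tool_rot"]; th=np.arctan2(2*(x*y+w*z),1-2*(y*y+z*z)); p=np.array(o["eef_pos"])
print("t %.1f pos %s th %.1f q7 %.2f F %s grip %.3f/%.1f"%(o["t"],p.round(4),np.degrees(th),o["q"][6],np.round(o["contact_force"],1),o["gripper_width"],o["grasp_force"]))
for a in sys.argv[1:]:
    X,Y,Z,T=map(float,a.split(",")); d=np.array([X,Y,Z])-p; c,s=np.cos(th),np.sin(th)
    print(a,"-> %.4f %.4f %.4f %.1f"%(c*d[0]+s*d[1],s*d[0]-c*d[1],-d[2],(np.degrees(th)-T+90)%180-90))
    p=p+d; th=np.radians(np.degrees(th)-((np.degrees(th)-T+90)%180-90))
E
python3 go.py 0.364,-0.405,0.2,43.5 0.493,-0.178,0.12,66.5 0.493,-0.178,0.016,66.5
```

```text
t 2.8 pos [ 0.2351 -0.6327  0.2393] th 20.4 q7 -0.08 F [-0.1  0.3 -0.3] grip 1.004/0.0
0.364,-0.405,0.2,43.5 -> 0.2001 -0.1686 0.0393 -23.1
0.493,-0.178,0.12,66.5 -> 0.2498 -0.0759 0.0800 -23.0
0.493,-0.178,0.016,66.5 -> 0.0000 0.0000 0.1040 0.0
```

Call:
{"method": "send_rows", "body": {"deltas": "0.04 -0.034 0.01 -5;0.08 -0.067 0.02 -10;0.12 -0.1 0.03 -15;0.16 -0.134 0.035 -20;0.2 -0.168 0.038 -23", "claw": 1, "force": 40}}

```text
t: 3.3
eef_pos: [0.3576, -0.4162, 0.202]
tool_rot: [0.0, 0.929, 0.371, -0.0]
contact_force: [1.1, 0.2, -0.4]
gripper_width: 1.0
grasp_force: 0.0
```

```bash
python3 go.py 0.493,-0.178,0.12,66.5 0.493,-0.178,0.016,66.5
```

```text
t 3.3 pos [ 0.3576 -0.4162  0.202 ] th 43.6 q7 -0.12 F [ 1.1  0.2 -0.4] grip 1.000/0.0
0.493,-0.178,0.12,66.5 -> 0.2622 -0.0794 0.0820 -22.9
0.493,-0.178,0.016,66.5 -> 0.0000 0.0000 0.1040 0.0
```

Call:
{"method": "send_rows", "body": {"deltas": "0.042 -0.013 0.014 -4;0.084 -0.026 0.028 -8;0.126 -0.039 0.042 -12;0.168 -0.051 0.056 -16;0.21 -0.064 0.07 -20"}}

```text
t: 3.8
eef_pos: [0.4667, -0.226, 0.1321]
tool_rot: [0.0, 0.85, 0.526, 0.0]
contact_force: [0.3, -0.9, 0.1]
gripper_width: 1.003
grasp_force: 0.0
```

Call:
{"method": "send_rows", "body": {"deltas": "0.03 -0.01 0.01 -3;0.04 -0.012 0.01 -3;0.04 -0.012 0.01 -3;0.04 -0.012 0.01 -3"}}

```text
t: 4.2
eef_pos: [0.473, -0.1878, 0.1228]
tool_rot: [0.001, 0.837, 0.547, -0.0]
contact_force: [0.0, -0.9, -0.0]
gripper_width: 0.996
grasp_force: 0.0
```

```bash
python3 go.py 0.493,-0.178,0.016,66.5
```

```text
t 4.2 pos [ 0.473  -0.1878  0.1228] th 66.3 q7 -0.32 F [ 0.  -0.9 -0. ] grip 0.996/0.0
0.493,-0.178,0.016,66.5 -> 0.0171 0.0144 0.1068 -0.2
```

Call:
{"method": "send_rows", "body": {"deltas": "0.017 0.0144 0.02 0;0.017 0.0144 0.06 0;0.017 0.0144 0.09 0;0.017 0.0144 0.106 0;0.017 0.0144 0.106 0"}}

```text
t: 4.7
eef_pos: [0.491, -0.1783, 0.0145]
tool_rot: [-0.001, 0.838, 0.546, -0.002]
contact_force: [0.0, 0.2, -0.2]
gripper_width: 1.002
grasp_force: 0.0
```

```bash
python3 - <<'E'
from h import *
a=[bot.read_camera(c) for c in ("side",)][0]; im=a["img"][140:270,300:480,::-1]; cv2.imwrite("pics/s1.png",cv2.resize(im,None,fx=4,fy=4))
E
python3 go.py 0.493,-0.178,0.016,66.5
```

```text
t 4.8 pos [ 0.4922 -0.1783  0.0159] th 66.2 q7 -0.43 F [0.3 0.4 0. ] grip 0.998/0.0
0.493,-0.178,0.016,66.5 -> 0.0006 0.0007 -0.0001 -0.3
```

View pics/s1.png

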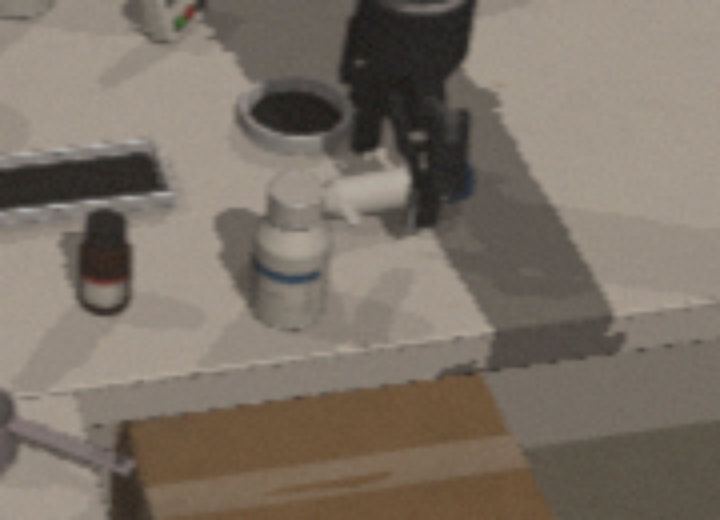

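The fingers straddle the tube, with the white tube body visible left of the finger at about (370,190) in the crop. Closing now.

Call:
{"method": "send_rows", "body": {"deltas": "0 0 0 0;0 0 0 0;0 0 0 0;0 0 0 0;0 0 0 0", "claw": 0, "force": 30}}

```text
t: 5.25
eef_pos: [0.4935, -0.1767, 0.0171]
tool_rot: [0.001, 0.837, 0.547, 0.0]
contact_force: [-1.0, 0.5, 7.2]
gripper_width: 0.323
grasp_force: 30.2
```

Call:
{"method": "send_rows", "body": {"deltas": "0 0 0 0;0 0 0 0;0 0 0 0;0 0 -0.02 0;0 0 -0.03 0"}}

```text
t: 5.75
eef_pos: [0.4934, -0.1764, 0.0473]
tool_rot: [0.0, 0.837, 0.548, 0.0]
contact_force: [0.9, -0.3, -1.0]
gripper_width: 0.326
grasp_force: 29.8
```

```bash
python3 go.py 0.493,-0.178,0.11,66.5 0.656,-0.021,0.11,59.8 0.656,-0.021,0.025,59.8
```

```text
t 5.8 pos [ 0.4934 -0.1764  0.0473] th 66.4 q7 -0.41 F [ 0.9 -0.3 -1. ] grip 0.326/29.8
0.493,-0.178,0.11,66.5 -> -0.0017 0.0002 -0.0627 -0.1
0.656,-0.021,0.11,59.8 -> 0.2090 0.0869 0.0000 6.7
0.656,-0.021,0.025,59.8 -> -0.0000 0.0000 0.0850 0.0
```

Call:
{"method": "send_rows", "body": {"deltas": "0 0 -0.03 0;0 0 -0.06 0;0.035 0.015 -0.063 1;0.08 0.033 -0.063 2;0.12 0.05 -0.063 4"}}

```text
t: 6.25
eef_pos: [0.5883, -0.0854, 0.1102]
tool_rot: [0.001, 0.856, 0.517, 0.001]
contact_force: [-0.7, -0.1, -0.3]
gripper_width: 0.329
grasp_force: 29.8
```

Call:
{"method": "send_rows", "body": {"deltas": "0.035 0.017 0 1;0.06 0.03 0 2;0.08 0.043 0 2.7;0.08 0.043 0 2.7;0.08 0.043 0 2.7"}}

```text
t: 6.75
eef_pos: [0.6617, -0.0353, 0.1089]
tool_rot: [-0.0, 0.867, 0.498, -0.0]
contact_force: [-1.3, -0.2, -0.7]
gripper_width: 0.325
grasp_force: 29.8
```

```bash
python3 - <<'E'
from h import *
for c in ("side","top"):
  p=bot.read_camera(c); w=cloud(p)
  for m in bot.masks_of(p,"tube")[:1]:
    q=w[m["mask"]]; q=q[~np.isnan(q[:,0])]; print(c,m["confidence"],len(q),np.percentile(q,[2,50,98],axis=0).round(3))
  if c=="side": cv2.imwrite("pics/s2.png",cv2.resize(p["img"][100:250,230:430,::-1],None,fx=4,fy=4))
E
python3 go.py 0.656,-0.021,0.11,59.8 0.656,-0.021,0.025,59.8
```

```text
side 0.53 278 [[ 0.619 -0.077  0.102]
 [ 0.644 -0.044  0.118]
 [ 0.679  0.009  0.127]]
top 0.54 74 [[ 0.644 -0.05   0.006]
 [ 0.677 -0.002  0.119]
 [ 0.708  0.01   0.154]]
t 7.0 pos [ 0.6612 -0.0367  0.1093] th 59.6 q7 -0.74 F [-0.5 -0.8  0.3] grip 0.323/29.8
0.656,-0.021,0.11,59.8 -> 0.0109 -0.0124 -0.0007 -0.2
0.656,-0.021,0.025,59.8 -> 0.0000 0.0000 0.0850 0.0
```

View pics/s2.png

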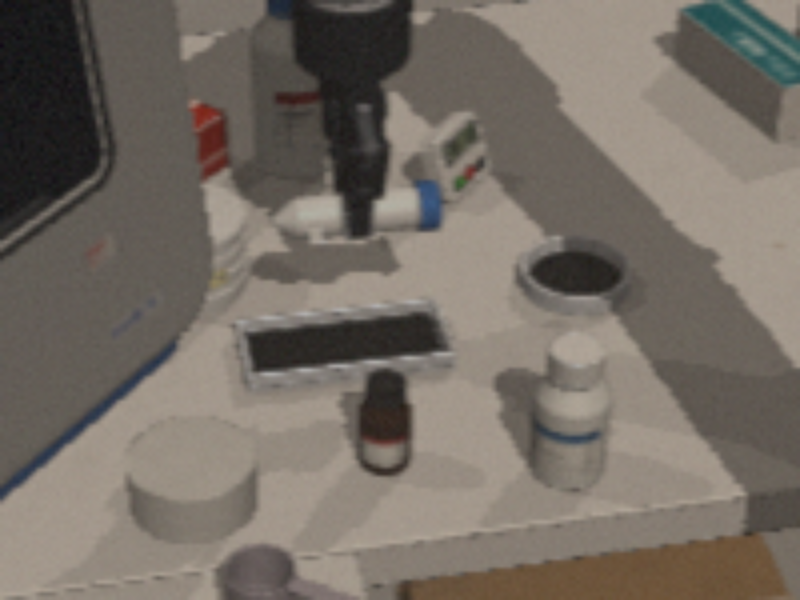

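The tube hangs level and whole above the tray, with the tube at (360,210) and the tray at (345,345) in the crop. Lowering it into place.

Call:
{"method": "send_rows", "body": {"deltas": "0.011 -0.0124 0 0;0.011 -0.0124 0.025 0;0.011 -0.0124 0.055 0;0.011 -0.0124 0.075 0;0.011 -0.0124 0.075 0"}}

```text
t: 7.45
eef_pos: [0.6538, -0.0187, 0.0314]
tool_rot: [-0.002, 0.867, 0.498, -0.002]
contact_force: [-0.5, 0.6, -1.4]
gripper_width: 0.328
grasp_force: 29.8
```

Call:
{"method": "send_rows", "body": {"deltas": "0 0 0.005 0;0 0 0.010 0;0 0 0.010 0;0 0 0.010 0"}}

```text
t: 7.85
eef_pos: [0.6573, -0.0197, 0.025]
tool_rot: [0.0, 0.867, 0.498, 0.0]
contact_force: [0.7, 0.6, -0.4]
gripper_width: 0.327
grasp_force: 29.8
```

```bash
python3 go.py 0.656,-0.021,0.0235,59.8
```

```text
t 7.8 pos [ 0.6573 -0.0197  0.025 ] th 59.7 q7 -0.79 F [ 0.7  0.6 -0.4] grip 0.327/29.8
0.656,-0.021,0.0235,59.8 -> -0.0018 -0.0005 0.0015 -0.1
```

Call:
{"method": "send_rows", "body": {"deltas": "0 0 0.002 0;0 0 0.002 0;0 0 0.002 0"}}

```text
t: 8.15
eef_pos: [0.6569, -0.0198, 0.0224]
tool_rot: [0.0, 0.867, 0.498, 0.0]
contact_force: [-0.7, -1.0, 0.3]
gripper_width: 0.321
grasp_force: 29.8
```

Call:
{"method": "send_rows", "body": {"deltas": "0 0 0 0;0 0 0 0;0 0 0 0;0 0 0 0;0 0 0 0", "claw": 0.5}}

```text
t: 8.65
eef_pos: [0.6569, -0.0197, 0.0223]
tool_rot: [0.0, 0.867, 0.498, 0.0]
contact_force: [0.6, 0.2, 0.2]
gripper_width: 0.494
grasp_force: 0.0
```

Call:
{"method": "send_rows", "body": {"deltas": "0 0 -0.01 0;0 0 -0.03 0;0 0 -0.06 0;0 0 -0.1 0;0 0 -0.14 0", "claw": 1}}

```text
t: 9.15
eef_pos: [0.6566, -0.0197, 0.1642]
tool_rot: [-0.0, 0.867, 0.498, -0.0]
contact_force: [0.7, 0.4, 0.2]
gripper_width: 0.999
grasp_force: 0.0
```

```bash
python3 - <<'E'
from h import *
p=bot.read_camera("side"); w=cloud(p)
for m in bot.masks_of(p,"tube")[:1]:
    q=w[m["mask"]]; q=q[~np.isnan(q[:,0])]; print(m["confidence"],len(q),np.percentile(q,[2,50,98],axis=0).round(3))
cv2.imwrite("pics/s3.png",cv2.resize(p["img"][100:250,230:430,::-1],None,fx=3,fy=3))
E
python3 go.py 0.465,-0.050,0.165,40 0.465,-0.05,0.047,40
```

```text
0.74 392 [[ 0.614 -0.062  0.014]
 [ 0.645 -0.019  0.031]
 [ 0.68   0.025  0.04 ]]
t 9.2 pos [ 0.6608 -0.0193  0.1697] th 59.7 q7 -0.74 F [ 0.1  0.3 -0. ] grip 1.002/0.0
0.465,-0.050,0.165,40 -> -0.1254 -0.1535 0.0047 19.7
0.465,-0.05,0.047,40 -> 0.0000 0.0000 0.1180 0.0
```

View pics/s3.png

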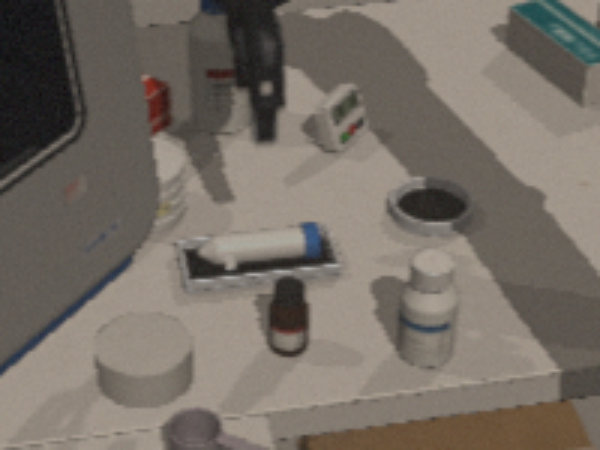

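The tube lies flat in the tray at (260,248) in the crop. The white bottle is next.

Call:
{"method": "send_rows", "body": {"deltas": "-0.03 -0.037 0 0;-0.06 -0.074 0 0;-0.09 -0.111 0 0;-0.11 -0.137 0 0;-0.122 -0.151 0 0"}}

```text
t: 9.75
eef_pos: [0.4616, -0.0494, 0.1622]
tool_rot: [-0.0, 0.868, 0.497, -0.001]
contact_force: [1.1, -0.1, -0.5]
gripper_width: 1.0
grasp_force: 0.0
```

Call:
{"method": "send_rows", "body": {"deltas": "0 0 0 0;0 0 0 0;0 0 0 0"}}

```text
t: 10.05
eef_pos: [0.4664, -0.0485, 0.1626]
tool_rot: [0.0, 0.867, 0.498, 0.001]
contact_force: [0.5, -0.2, -0.1]
gripper_width: 0.996
grasp_force: 0.0
```

```bash
python3 go.py 0.466,-0.050,0.047,60
```

```text
t 10.1 pos [ 0.4664 -0.0485  0.1626] th 59.7 q7 -0.67 F [ 0.5 -0.2 -0.1] grip 0.996/0.0
0.466,-0.050,0.047,60 -> -0.0015 0.0004 0.1156 -0.3
```

Call:
{"method": "send_rows", "body": {"deltas": "-0.001 0 0.03 0;-0.001 0 0.06 0;-0.001 0 0.09 0;-0.001 0 0.114 0;-0.001 0 0.114 0"}}

```text
t: 10.55
eef_pos: [0.4633, -0.0491, 0.0456]
tool_rot: [-0.002, 0.867, 0.498, -0.002]
contact_force: [-0.7, 0.1, -0.0]
gripper_width: 0.998
grasp_force: 0.0
```

Call:
{"method": "send_rows", "body": {"deltas": "0 0 0 0;0 0 0 0;0 0 0 0;0 0 0 0;0 0 0 0", "claw": 0, "force": 40}}

```text
t: 11.05
eef_pos: [0.466, -0.0497, 0.0498]
tool_rot: [0.001, 0.867, 0.498, 0.001]
contact_force: [0.4, -0.4, 6.7]
gripper_width: 0.561
grasp_force: 41.0
```

Call:
{"method": "send_rows", "body": {"deltas": "0 0 0 0;0 0 -0.01 0;0 0 -0.03 0;0 0 -0.06 0;0 0 -0.06 0"}}

```text
t: 11.55
eef_pos: [0.4668, -0.0498, 0.112]
tool_rot: [0.002, 0.867, 0.497, 0.003]
contact_force: [0.4, 0.3, -2.3]
gripper_width: 0.566
grasp_force: 42.1
```

```bash
python3 go.py 0.609,-0.206,0.109,60 0.609,-0.206,0.053,60
```

```text
t 11.6 pos [ 0.4668 -0.0498  0.112 ] th 59.7 q7 -0.72 F [ 0.4  0.3 -2.3] grip 0.566/42.1
0.609,-0.206,0.109,60 -> -0.0630 0.2016 0.0030 -0.3
0.609,-0.206,0.053,60 -> -0.0000 0.0000 0.0560 0.0
```

Call:
{"method": "send_rows", "body": {"deltas": "-0.01 0.03 0 0;-0.023 0.07 0 0;-0.036 0.115 0 0;-0.049 0.155 0 0;-0.058 0.185 0 0"}}

```text
t: 12.05
eef_pos: [0.5958, -0.196, 0.1081]
tool_rot: [0.0, 0.868, 0.497, -0.0]
contact_force: [-0.2, 0.0, -2.1]
gripper_width: 0.571
grasp_force: 42.0
```

Call:
{"method": "send_rows", "body": {"deltas": "-0.005 0.0166 0 0;-0.005 0.0166 0 0;-0.005 0.0166 0 0;-0.005 0.0166 0.01 0;-0.005 0.0166 0.02 0"}}

```text
t: 12.55
eef_pos: [0.6061, -0.2046, 0.0877]
tool_rot: [-0.0, 0.867, 0.498, -0.0]
contact_force: [-0.1, -0.3, -2.3]
gripper_width: 0.565
grasp_force: 42.1
```

```bash
python3 - <<'E'
from h import *
p=bot.read_camera("side"); w=cloud(p)
print([(a["xyz"],a["confidence"]) for a in bot.landmark_of(p,"white_bottle")[:2]])
cv2.imwrite("pics/s4.png",cv2.resize(p["img"][100:250,290:450,::-1],None,fx=3,fy=3))
E
python3 go.py 0.609,-0.206,0.053,60
```

```text
[([0.6074, -0.2032, 0.0383], 0.84)]
t 12.7 pos [ 0.6048 -0.2047  0.0861] th 59.8 q7 -0.46 F [-0.4 -0.1 -1.2] grip 0.570/42.0
0.609,-0.206,0.053,60 -> 0.0010 0.0043 0.0331 -0.2
```

View pics/s4.png

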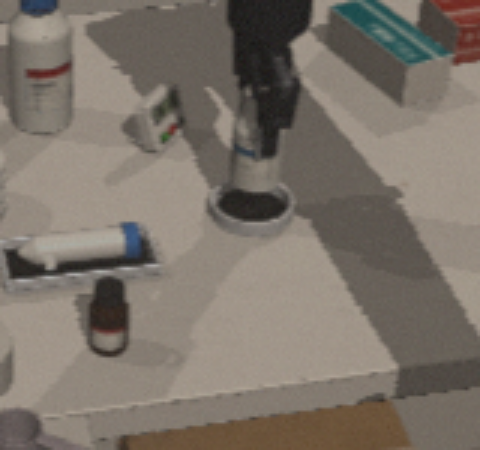

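The bottle (255,165 in the crop) hangs upright over the large well (252,205). Its landmark is within 3 mm of the well centre, so I lower it.

Call:
{"method": "send_rows", "body": {"deltas": "0.001 0.003 0.01 0;0.001 0.003 0.02 0;0.001 0.003 0.028 0;0.001 0.003 0.031 0;0.001 0.003 0.031 0"}}

```text
t: 13.15
eef_pos: [0.6093, -0.2064, 0.0564]
tool_rot: [-0.0, 0.867, 0.498, -0.0]
contact_force: [-0.6, -0.3, -1.6]
gripper_width: 0.564
grasp_force: 42.1
```

Call:
{"method": "send_rows", "body": {"deltas": "0 0 0.001 0;0 0 0.002 0;0 0 0.003 0;0 0 0.003 0"}}

```text
t: 13.55
eef_pos: [0.6098, -0.2065, 0.0543]
tool_rot: [0.0, 0.867, 0.498, 0.0]
contact_force: [-0.1, 0.3, -1.9]
gripper_width: 0.564
grasp_force: 42.1
```

Call:
{"method": "send_rows", "body": {"deltas": "0 0 0.001 0;0 0 0.002 0;0 0 0.002 0;0 0 0.002 0"}}

```text
t: 13.95
eef_pos: [0.61, -0.2066, 0.0538]
tool_rot: [0.0, 0.867, 0.498, 0.0]
contact_force: [-3.9, 1.1, 9.5]
gripper_width: 0.572
grasp_force: 43.1
```

Call:
{"method": "send_rows", "body": {"deltas": "0 0 0 0;0 0 0 0;0 0 0 0;0 0 0 0;0 0 0 0", "claw": 0.85}}

```text
t: 14.45
eef_pos: [0.6098, -0.2065, 0.0521]
tool_rot: [-0.0, 0.867, 0.498, -0.0]
contact_force: [-0.0, 0.0, 0.2]
gripper_width: 0.849
grasp_force: 0.0
```

Call:
{"method": "send_rows", "body": {"deltas": "0 0 -0.01 0;0 0 -0.03 0;0 0 -0.06 0;0 0 -0.09 0;0 0 -0.12 0", "claw": 1}}

```text
t: 14.95
eef_pos: [0.6098, -0.2065, 0.1742]
tool_rot: [0.0, 0.867, 0.498, 0.0]
contact_force: [1.1, -1.7, 0.6]
gripper_width: 1.001
grasp_force: 0.0
```

```bash
python3 - <<'E'
from h import *
for c in ("side","top"):
    p=bot.read_camera(c)
    for n in ("white_bottle","amber_bottle","well_large"): print(c,n,[(np.round(a["xyz"],3).tolist(),a["confidence"]) for a in bot.landmark_of(p,n)[:1]])
E
python3 go.py 0.547,0.037,0.16,22 0.547,0.037,0.033,22
```

```text
side white_bottle [([0.609, -0.207, 0.004], 0.87)]
side amber_bottle [([0.546, 0.04, -0.001], 0.65)]
side well_large [([0.607, -0.203, 0.002], 0.78)]
top white_bottle []
top amber_bottle [([0.55, 0.034, 0.002], 0.56)]
top well_large [([0.609, -0.202, 0.0], 0.72)]
t 15.3 pos [ 0.6089 -0.2063  0.171 ] th 59.7 q7 -0.43 F [ 0.4  0.9 -0.3] grip 0.999/0.0
0.547,0.037,0.16,22 -> 0.1788 -0.1763 0.0110 37.7
0.547,0.037,0.033,22 -> -0.0000 0.0000 0.1270 0.0
```

Call:
{"method": "send_rows", "body": {"deltas": "0.035 -0.035 0 -8;0.07 -0.07 0 -16;0.105 -0.105 0 -24;0.14 -0.14 0 -32;0.17 -0.168 0 -40"}}

```text
t: 15.85
eef_pos: [0.5489, 0.0278, 0.1716]
tool_rot: [-0.001, 0.642, 0.767, -0.0]
contact_force: [-0.3, 0.5, 1.0]
gripper_width: 0.998
grasp_force: 0.0
```

Call:
{"method": "send_rows", "body": {"deltas": "0 0 0 -6;0 0 0 -12;0 0 0 -12;0 0 0 -12"}}

```text
t: 16.25
eef_pos: [0.5503, 0.0247, 0.1717]
tool_rot: [-0.0, 0.563, 0.827, -0.0]
contact_force: [-0.8, -1.2, 1.1]
gripper_width: 1.0
grasp_force: 0.0
```

```bash
python3 go.py 0.547,0.0375,0.033,112
```

```text
t 16.2 pos [0.5503 0.0247 0.1717] th 111.5 q7 -0.02 F [-0.8 -1.2  1.1] grip 1.000/0.0
0.547,0.0375,0.033,112 -> 0.0131 0.0016 0.1387 -0.5
```

Call:
{"method": "send_rows", "body": {"deltas": "0.013 0.0016 0.02 0;0.013 0.0016 0.06 0;0.013 0.0016 0.1 0;0.013 0.0016 0.13 0;0.013 0.0016 0.138 0"}}

```text
t: 16.75
eef_pos: [0.5448, 0.0369, 0.031]
tool_rot: [-0.002, 0.562, 0.827, -0.002]
contact_force: [0.1, 0.3, -0.2]
gripper_width: 1.003
grasp_force: 0.0
```

Call:
{"method": "send_rows", "body": {"deltas": "0 0 0 0;0 0 0 0;0 0 0 0;0 0 0 0;0 0 0 0", "claw": 0, "force": 35}}

```text
t: 17.25
eef_pos: [0.5485, 0.0378, 0.036]
tool_rot: [0.001, 0.562, 0.827, 0.001]
contact_force: [-0.6, -0.2, 5.2]
gripper_width: 0.389
grasp_force: 34.4
```

Call:
{"method": "send_rows", "body": {"deltas": "0 0 0 0;0 0 0 0;0 0 -0.02 0;0 0 -0.05 0;0 0 -0.09 0"}}

```text
t: 17.75
eef_pos: [0.5462, 0.0374, 0.1248]
tool_rot: [-0.001, 0.562, 0.827, -0.001]
contact_force: [0.4, -0.9, -1.2]
gripper_width: 0.389
grasp_force: 35.3
```

```bash
python3 go.py 0.46,0.18,0.124,112 0.398,0.331,0.124,112 0.398,0.331,0.038,112
```

```text
t 17.8 pos [0.5462 0.0374 0.1248] th 111.7 q7 -0.08 F [ 0.4 -0.9 -1.2] grip 0.389/35.3
0.46,0.18,0.124,112 -> 0.1643 -0.0274 0.0008 -0.3
0.398,0.331,0.124,112 -> 0.1632 -0.0009 -0.0000 0.0
0.398,0.331,0.038,112 -> 0.0000 0.0000 0.0860 0.0
```

Call:
{"method": "send_rows", "body": {"deltas": "0.033 -0.005 0 0;0.075 -0.013 0 0;0.115 -0.02 0 0;0.155 -0.024 0 0;0.195 -0.028 0 0"}}

```text
t: 18.25
eef_pos: [0.4486, 0.2097, 0.1252]
tool_rot: [0.001, 0.562, 0.827, 0.001]
contact_force: [0.6, 1.4, -0.6]
gripper_width: 0.386
grasp_force: 35.3
```

Call:
{"method": "send_rows", "body": {"deltas": "0.04 0 0 0;0.08 0 0 0;0.115 0 0 0;0.132 0 0.005 0;0.132 0 0.015 0"}}

```text
t: 18.75
eef_pos: [0.3994, 0.335, 0.1107]
tool_rot: [-0.0, 0.56, 0.829, 0.002]
contact_force: [0.2, -0.6, -0.8]
gripper_width: 0.389
grasp_force: 35.3
```

Call:
{"method": "send_rows", "body": {"deltas": "0 0 0.01 0;0 0 0.02 0;0 0 0.03 0;0 0 0.03 0"}}

```text
t: 19.15
eef_pos: [0.4001, 0.3294, 0.0776]
tool_rot: [-0.0, 0.562, 0.827, -0.002]
contact_force: [-0.2, -0.6, -1.3]
gripper_width: 0.386
grasp_force: 35.3
```

```bash
python3 - <<'E'
from h import *
for c in ("side","top"):
    p=bot.read_camera(c)
    for n in ("amber_bottle","well_small","scoop_small","scoop_large"): print(c,n,[(np.round(a["xyz"],3).tolist(),a["confidence"]) for a in bot.landmark_of(p,n)[:1]])
    if c=="side": cv2.imwrite("pics/s5.png",cv2.resize(p["img"][220:350,180:360,::-1],None,fx=4,fy=4))
E
python3 go.py 0.398,0.331,0.038,112
```

```text
side amber_bottle [([0.399, 0.333, 0.043], 0.87)]
side well_small [([0.391, 0.335, 0.002], 0.88)]
side scoop_small [([0.499, 0.179, 0.002], 0.84)]
side scoop_large [([0.516, 0.304, -0.004], 0.8)]
top amber_bottle []
top well_small []
top scoop_small [([0.492, 0.186, 0.0], 0.73)]
top scoop_large [([0.518, 0.301, 0.0], 0.83)]
t 19.6 pos [0.4005 0.3313 0.0795] th 111.7 q7 -0.80 F [ 0.6  0.1 -1.3] grip 0.388/35.3
0.398,0.331,0.038,112 -> 0.0006 -0.0025 0.0415 -0.3
```

View pics/s5.png

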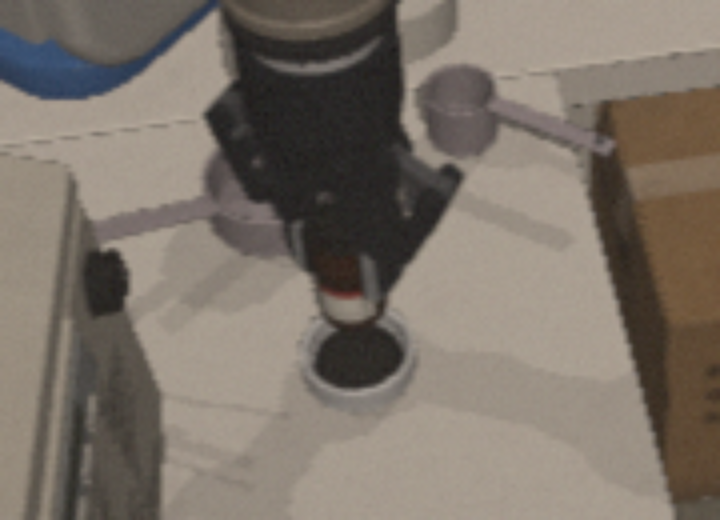

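The amber bottle (345,300 in the crop) is above the small well (357,360), so I lower it.

Call:
{"method": "send_rows", "body": {"deltas": "0 -0.0025 0.01 0;0 -0.0025 0.02 0;0 -0.0025 0.03 0;0 -0.0025 0.036 0;0 -0.0025 0.038 0"}}

```text
t: 20.15
eef_pos: [0.3975, 0.3299, 0.0401]
tool_rot: [-0.0, 0.561, 0.828, -0.001]
contact_force: [-1.9, -1.1, 5.2]
gripper_width: 0.385
grasp_force: 36.0
```

Call:
{"method": "send_rows", "body": {"deltas": "0 0 0.001 0;0 0 0.002 0;0 0 0.002 0;0 0 0.002 0"}}

```text
t: 20.55
eef_pos: [0.3975, 0.33, 0.04]
tool_rot: [0.0, 0.561, 0.828, -0.001]
contact_force: [-2.7, -3.5, 8.8]
gripper_width: 0.388
grasp_force: 36.1
```

Call:
{"method": "send_rows", "body": {"deltas": "0 0 0 0;0 0 0 0;0 0 0 0;0 0 0 0", "claw": 0.65}}

```text
t: 20.95
eef_pos: [0.3982, 0.3304, 0.0392]
tool_rot: [0.0, 0.562, 0.827, 0.0]
contact_force: [-0.1, 0.3, -0.1]
gripper_width: 0.652
grasp_force: 0.0
```

Call:
{"method": "send_rows", "body": {"deltas": "0 0 -0.01 0;0 0 -0.03 0;0 0 -0.06 0;0 0 -0.09 0;0 0 -0.12 0"}}

```text
t: 21.45
eef_pos: [0.3978, 0.3304, 0.161]
tool_rot: [-0.0, 0.561, 0.828, 0.0]
contact_force: [-0.1, -0.1, -0.3]
gripper_width: 0.65
grasp_force: 0.0
```

```bash
python3 go.py 0.438,0.162,0.16,201.5
python3 - <<'E'
from h import *
A=[]
for k in range(2):
  for c in ("side","top"):
    p=bot.read_camera(c); w=cloud(p)
    print(c,[(np.round(a["xyz"],3).tolist(),a["confidence"]) for n in("amber_bottle","well_small") for a in bot.landmark_of(p,n)[:1]])
    m=bot.masks_of(p,"scoop_small")
    if m:
        q=w[m[0]["mask"]]; q=q[~np.isnan(q[:,0])]; b=np.array([.495,.183]); d=np.linalg.norm(q[:,:2]-b,axis=1)
        f=q[(d>.035)&(d<.103)&(q[:,2]>.028)&(q[:,2]<.05)]
        L=cv2.fitLine(f[:,:2].astype(np.float32),cv2.DIST_HUBER,0,.01,.01).ravel()
        t=(.438-L[2])/L[0]; print(" y at x=.438: %.4f ang %.1f  n %d  z %.3f tip d %.3f"%(L[3]+t*L[1],np.degrees(np.arctan2(L[1],L[0])),len(f),np.median(f[:,2]),np.percentile(d[(q[:,2]>.028)],99)))
        cup=q[(d<.03)&(q[:,2]>.03)&(q[:,2]<.045)]; print(" cup rim mid",(cup.min(0)+cup.max(0))/2, np.ptp(cup,axis=0))
E
```

```text
t 21.4 pos [0.3978 0.3304 0.161 ] th 111.7 q7 -0.71 F [-0.1 -0.1 -0.3] grip 0.650/0.0
0.438,0.162,0.16,201.5 -> -0.1713 -0.0250 0.0010 -89.8
side [([0.401, 0.331, 0.006], 0.6), ([0.391, 0.334, 0.002], 0.75)]
 y at x=.438: 0.1646 ang 22.3  n 105  z 0.039 tip d 0.190
 cup rim mid [0.48668644 0.18214664 0.03631324] [0.04133922 0.04104862 0.01177698]
top []
 y at x=.438: 0.1596 ang 22.5  n 55  z 0.039 tip d 0.088
 cup rim mid [0.49172706 0.18278113 0.03829981] [0.04854469 0.02928001 0.01188311]
side [([0.396, 0.331, 0.006], 0.96), ([0.39, 0.333, 0.002], 0.61)]
 y at x=.438: 0.1635 ang 20.7  n 86  z 0.039 tip d 0.100
 cup rim mid [0.48678127 0.18140745 0.03562661] [0.03934991 0.03777922 0.01067754]
top []
 y at x=.438: 0.1592 ang 23.0  n 53  z 0.039 tip d 0.085
 cup rim mid [0.4920834  0.18297773 0.03770712] [0.04855451 0.0351176  0.0136888 ]
```

Call:
{"method": "send_rows", "body": {"deltas": "-0.035 -0.005 0 -8.5;-0.07 -0.01 0 -17;-0.105 -0.015 0 -25.5;-0.14 -0.02 0 -34;-0.171 -0.025 0 -42.5"}}

```text
t: 22.75
eef_pos: [0.4384, 0.1604, 0.1593]
tool_rot: [0.0, 0.221, 0.975, -0.0]
contact_force: [1.4, -0.3, -0.5]
gripper_width: 0.648
grasp_force: 0.0
```

Call:
{"method": "send_rows", "body": {"deltas": "0 0 0 -8.5;0 0 0 -17;0 0 0 -25.5;0 0 0 -34;0 0 0 -42.5"}}

```text
t: 23.25
eef_pos: [0.4381, 0.1621, 0.1593]
tool_rot: [0.0, -0.148, 0.989, -0.0]
contact_force: [-0.0, 0.1, -0.3]
gripper_width: 0.649
grasp_force: 0.0
```

Call:
{"method": "send_rows", "body": {"deltas": "0 0 0 -5;0 0 0.02 -5;0 0 0.04 -5;0 0 0.06 -5;0 0 0.06 -5"}}

```text
t: 23.75
eef_pos: [0.4366, 0.1614, 0.0974]
tool_rot: [-0.002, -0.188, 0.982, -0.0]
contact_force: [-0.5, -0.4, -0.5]
gripper_width: 0.654
grasp_force: 0.0
```

```bash
python3 go.py 0.438,0.162,0.0245,202.2
```

```text
t 23.8 pos [0.4366 0.1614 0.0974] th -158.3 q7 0.96 F [-0.5 -0.4 -0.5] grip 0.654/0.0
0.438,0.162,0.0245,202.2 -> -0.0016 0.0000 0.0729 -0.5
```

Call:
{"method": "send_rows", "body": {"deltas": "0 0 0.02 0;0 0 0.045 0;0 0 0.065 0;0 0 0.072 0;0 0 0.072 0"}}

```text
t: 24.25
eef_pos: [0.438, 0.1623, 0.0273]
tool_rot: [-0.0, -0.188, 0.982, -0.0]
contact_force: [-0.4, -0.1, 0.3]
gripper_width: 0.649
grasp_force: 0.0
```

```bash
python3 - <<'E'
from h import *
p=bot.read_camera("side")
cv2.imwrite("pics/s6.png",cv2.resize(p["img"][200:300,230:380,::-1],None,fx=4,fy=4))
E
python3 go.py 0.438,0.162,0.0245,202.2
```

```text
t 24.3 pos [0.4384 0.1626 0.028 ] th -158.3 q7 0.83 F [-0.3  0.   0.3] grip 0.650/0.0
0.438,0.162,0.0245,202.2 -> 0.0006 -0.0004 0.0035 -0.5
```

View pics/s6.png

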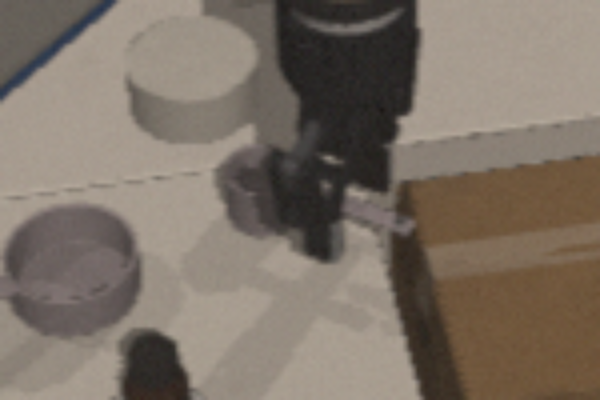

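The fingers straddle the handle, which shows at (370,212) right of the finger, with the cup at (250,190). Closing.

Call:
{"method": "send_rows", "body": {"deltas": "0 0 0.002 -0.5;0 0 0.002 -0.5;0 0 0.002 -0.5;0 0 0.002 -0.5;0 0 0.002 -0.5", "claw": 0, "force": 60}}

```text
t: 24.8
eef_pos: [0.4382, 0.1622, 0.0256]
tool_rot: [0.0, -0.192, 0.981, -0.0]
contact_force: [-0.1, 0.1, 2.4]
gripper_width: 0.12
grasp_force: 58.4
```

Call:
{"method": "send_rows", "body": {"deltas": "0 0 0 0;0 0 0 0;0 0 -0.01 0;0 0 -0.03 0;0 0 -0.06 0"}}

```text
t: 25.3
eef_pos: [0.4368, 0.1618, 0.0853]
tool_rot: [-0.002, -0.193, 0.981, -0.0]
contact_force: [0.5, 0.4, -0.0]
gripper_width: 0.118
grasp_force: 58.4
```

Call:
{"method": "send_rows", "body": {"deltas": "0 0 0 0;0 0 0 0"}}

```text
t: 25.5
eef_pos: [0.4384, 0.162, 0.0858]
tool_rot: [0.001, -0.192, 0.981, -0.0]
contact_force: [-0.4, 0.0, -0.6]
gripper_width: 0.119
grasp_force: 58.4
```

```bash
cat > cup.py <<'E'
from h import *
for c in ("side","top"):
    p=bot.read_camera(c); w=cloud(p)
    print(c,[(n,np.round(a["xyz"],3).tolist(),a["confidence"]) for n in("scoop_small","scoop_large") for a in bot.landmark_of(p,n)[:1]])
    m=bot.masks_of(p,"scoop_small")
    if m:
        q=w[m[0]["mask"]]; q=q[~np.isnan(q[:,0])]; print(" ",m[0]["confidence"],len(q),np.percentile(q,[2,50,98],axis=0).round(3).tolist())
    if c=="side": cv2.imwrite("pics/s7.png",cv2.resize(p["img"][200:300,210:360,::-1],None,fx=4,fy=4))
E
python3 cup.py; python3 go.py
```

```text
side [('scoop_small', [0.498, 0.182, 0.059], 0.98), ('scoop_large', [0.516, 0.304, -0.004], 0.63)]
  0.64 217 [[0.59, -0.095, 0.003], [0.658, 0.013, 0.008], [0.716, 0.056, 0.018]]
top [('scoop_large', [0.521, 0.303, 0.002], 0.64)]
t 25.9 pos [0.4377 0.1622 0.0848] th -157.8 q7 0.95 F [-0.4 -0.1 -1. ] grip 0.119/58.4
```

View pics/s7.png

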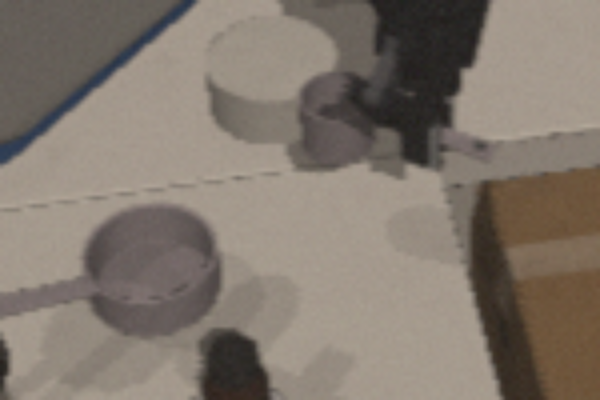

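The small scoop is lifted level at (340,120) in the crop, and the large cup is at (150,270). Moving over.

Call:
{"method": "send_rows", "body": {"deltas": "-0.015 0.023 0 0;-0.03 0.047 0 0;-0.045 0.071 0 0;-0.058 0.092 0 0;-0.066 0.104 0 0"}}

```text
t: 26.4
eef_pos: [0.4597, 0.2858, 0.0852]
tool_rot: [0.0, -0.193, 0.981, 0.001]
contact_force: [-0.1, 0.4, -1.4]
gripper_width: 0.119
grasp_force: 58.5
```

Call:
{"method": "send_rows", "body": {"deltas": "0 0 0 0;0 0 0 0;0 0 0 0"}}

```text
t: 26.7
eef_pos: [0.4598, 0.2816, 0.0848]
tool_rot: [-0.0, -0.192, 0.981, -0.001]
contact_force: [0.4, -0.4, -0.8]
gripper_width: 0.122
grasp_force: 58.5
```

```bash
sed -i 's/s7/s8/' cup.py; python3 cup.py; python3 cup.py; python3 go.py 0.4597,0.283,0.0285,202.2
```

```text
side [('scoop_small', [0.517, 0.302, 0.058], 0.84), ('scoop_large', [0.516, 0.306, -0.003], 0.57)]
  0.82 446 [[0.423, 0.226, -0.0], [0.498, 0.306, 0.085], [0.621, 0.34, 0.169]]
top []
side [('scoop_small', [0.516, 0.303, 0.058], 0.8), ('scoop_large', [0.518, 0.304, -0.003], 0.94)]
  0.66 356 [[0.424, 0.27, 0.064], [0.499, 0.31, 0.086], [0.534, 0.327, 0.099]]
top [('scoop_small', [0.768, -0.228, 0.002], 0.27)]
t 27.5 pos [0.4598 0.2834 0.0852] th -157.8 q7 0.77 F [ 1.1  0.5 -0.1] grip 0.121/58.5
0.4597,0.283,0.0285,202.2 -> 0.0003 -0.0003 0.0567 -0.0
```

View pics/s8.png

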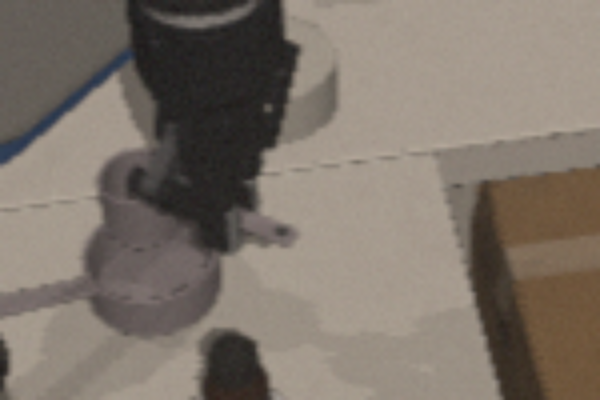

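The small cup is over the large one, and the landmarks agree to within 2 mm. Lowering in stages.

Call:
{"method": "send_rows", "body": {"deltas": "0 0 0.01 0;0 0 0.02 0;0 0 0.03 0;0 0 0.04 0;0 0 0.046 0"}}

```text
t: 28.0
eef_pos: [0.4593, 0.283, 0.0378]
tool_rot: [-0.001, -0.192, 0.981, -0.0]
contact_force: [0.1, -0.4, -0.9]
gripper_width: 0.122
grasp_force: 58.5
```

Call:
{"method": "send_rows", "body": {"deltas": "0 0 0.002 0;0 0 0.005 0;0 0 0.008 0;0 0 0.009 0;0 0 0.009 0"}}

```text
t: 28.5
eef_pos: [0.4599, 0.2834, 0.0303]
tool_rot: [0.0, -0.192, 0.981, -0.0]
contact_force: [-0.5, -0.1, -0.0]
gripper_width: 0.122
grasp_force: 58.5
```

Call:
{"method": "send_rows", "body": {"deltas": "0 0 0.001 0;0 0 0.0015 0;0 0 0.002 0;0 0 0.002 0"}}

```text
t: 28.9
eef_pos: [0.4596, 0.2834, 0.0285]
tool_rot: [-0.0, -0.192, 0.981, -0.0]
contact_force: [-2.1, -2.2, 4.5]
gripper_width: 0.119
grasp_force: 59.0
```

```bash
sed -i 's/s8/s9/' cup.py; python3 cup.py; python3 go.py
```

```text
side [('scoop_small', [0.769, -0.224, 0.003], 0.72), ('scoop_large', [0.518, 0.308, -0.002], 0.92)]
  0.72 243 [[0.424, 0.27, 0.009], [0.511, 0.305, 0.034], [0.534, 0.327, 0.043]]
top []
t 29.3 pos [0.4596 0.2834 0.0284] th -157.8 q7 0.69 F [-2.7 -1.5  6.3] grip 0.120/59.1
```

Call:
{"method": "send_rows", "body": {"deltas": "0 0 0 0;0 0 0 0;0 0 0 0;0 0 0 0;0 0 0 0", "claw": 0.5}}

```text
t: 29.8
eef_pos: [0.4599, 0.2834, 0.0282]
tool_rot: [0.0, -0.192, 0.981, 0.0]
contact_force: [0.3, 0.2, 0.5]
gripper_width: 0.504
grasp_force: 0.0
```

Call:
{"method": "send_rows", "body": {"deltas": "0 0 -0.01 0;0 0 -0.03 0;0 0 -0.06 0;0 0 -0.1 0;0 0 -0.15 0"}}

```text
t: 30.3
eef_pos: [0.4589, 0.2827, 0.1792]
tool_rot: [-0.001, -0.193, 0.981, -0.0]
contact_force: [1.6, -0.3, 0.7]
gripper_width: 0.501
grasp_force: 0.0
```

Call:
{"method": "send_rows", "body": {"deltas": "0.01 -0.03 -0.01 0;0.02 -0.06 -0.01 0;0.03 -0.1 -0.01 0;0.03 -0.14 -0.01 0;0.03 -0.18 -0.01 0"}}

```text
t: 30.8
eef_pos: [0.5002, 0.1039, 0.1892]
tool_rot: [0.0, -0.193, 0.981, -0.0]
contact_force: [1.1, 0.3, 0.1]
gripper_width: 0.504
grasp_force: 0.0
```

Call:
{"method": "send_rows", "body": {"deltas": "0 -0.05 0 0;0 -0.1 0 0;0 -0.15 0 0;0 -0.15 0 0;0 -0.15 0 0"}}

```text
t: 31.3
eef_pos: [0.5568, -0.0347, 0.1885]
tool_rot: [-0.0, -0.191, 0.982, 0.0]
contact_force: [-0.3, 0.9, 0.6]
gripper_width: 0.505
grasp_force: 0.0
```

```bash
python3 - <<'E'
from h import *
for c in ("side","top"):
    p=bot.read_camera(c); w=cloud(p)
    for n in names: print(c,n,[(np.round(a["xyz"],3).tolist(),round(a["confidence"],2)) for a in bot.landmark_of(p,n)[:1]])
    if c=="side": cv2.imwrite("pics/f1.png",cv2.resize(p["img"][90:360,200:480,::-1],(784,588*27//27)[:2],interpolation=cv2.INTER_CUBIC))
    m=bot.masks_of(p,"scoop_small")
    if m:
        q=w[m[0]["mask"]]; q=q[~np.isnan(q[:,0])]; d=np.linalg.norm(q[:,:2]-[.5175,.303],axis=1); f=q[(d<.11)&(q[:,2]>.03)]
        print(" handle fit z~",np.polyfit(d[(d<.11)&(q[:,2]>.03)],f[:,2],1),len(f))
E
python3 go.py
```

```text
side amber_bottle [([0.394, 0.33, 0.003], 0.64)]
side white_bottle [([0.608, -0.205, 0.005], 0.81)]
side tube [([0.658, -0.016, 0.005], 0.56)]
side scoop_small [([0.52, 0.302, 0.001], 0.61)]
side scoop_large [([0.519, 0.306, -0.003], 0.63)]
side well_small [([0.39, 0.332, 0.002], 0.58)]
side well_large [([0.606, -0.204, 0.002], 0.75)]
side tube_tray [([0.657, -0.025, 0.002], 0.56)]
side timer [([0.766, -0.225, 0.002], 0.49)]
side dishes [([0.801, 0.009, 0.0], 0.5)]
 handle fit z~ [0.06806993 0.03625646] 295
top amber_bottle [([0.401, 0.326, 0.004], 0.5)]
top white_bottle [([0.608, -0.208, 0.004], 0.39)]
top tube [([0.66, -0.02, 0.002], 0.43)]
top scoop_small [([0.513, 0.307, 0.002], 0.58)]
top scoop_large [([0.519, 0.303, -0.001], 0.92)]
top well_small [([0.4, 0.33, -0.0], 0.53)]
top well_large []
top tube_tray [([0.658, -0.023, 0.002], 0.62)]
top timer [([0.768, -0.226, 0.002], 0.72)]
top dishes [([0.799, 0.013, 0.001], 0.98)]
 handle fit z~ [0.04325435 0.0394381 ] 143
t 32.5 pos [ 0.5567 -0.0335  0.1883] th -157.8 q7 1.52 F [-0.1 -0.  -0.6] grip 0.499/0.0
```

View pics/f1.png

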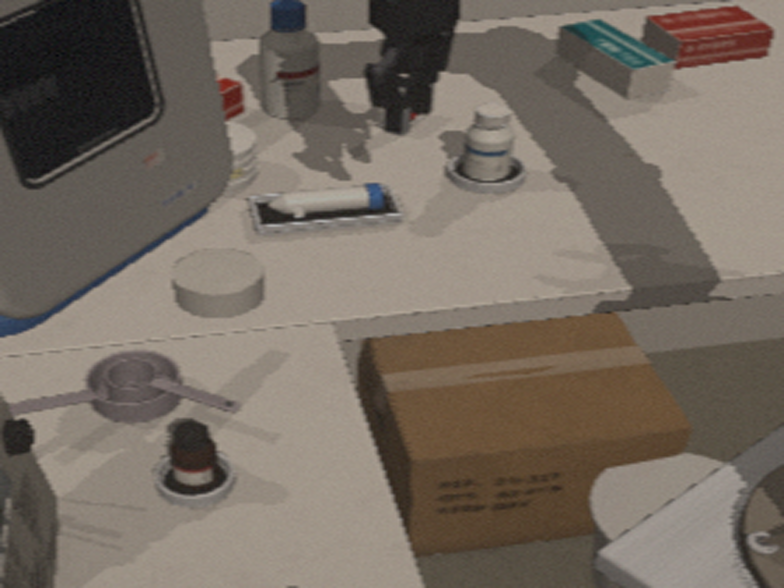

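Everything sits in its place: tube in tray (325,200), white bottle (488,150), amber bottle (193,455), scoops nested (130,380) and timer and dishes unmoved. One check remains, that the small scoop's handle is level.

Run:
```python
from h import *
for c in ("side","top"):
    p=bot.read_camera(c); w=cloud(p).reshape(-1,3)
    r=w[:,:2]-[.5175,.303]; a=np.radians(-157.8); u=r@[np.cos(a),np.sin(a)]; v=r@[-np.sin(a),np.cos(a)]
    s=(u>.042)&(u<.1)&(abs(v)<.012)&(w[:,2]>.025)&(w[:,2]<.06)
    print(c,s.sum(),np.polyfit(u[s],w[s,2],1),[np.median(w[s&(abs(u-k)<.008),2]).round(4) for k in(.05,.065,.08,.092)])
    for n,k in(("well_small",.03),):
        m=bot.masks_of(p,n)
        if m:
            q=w[m[0]["mask"].ravel()&(w[:,2]>.011)&(w[:,2]<.02)]; d=np.hypot(*(q[:,:2]-[.397,.331]).T); q=q[(d>.022)&(d<.036)]
            print(len(q), "well circle",np.linalg.lstsq(np.c_[2*q[:,:2],np.ones(len(q))],(q[:,:2]**2).sum(1),rcond=None)[0][:2])
```

```text
side 123 [0.00118459 0.04124764] [np.float64(0.0415), np.float64(0.0415), np.float64(0.0415), np.float64(0.0415)]
142 well circle [0.39370143 0.33215987]
top 73 [0.00145397 0.04247892] [np.float64(0.0432), np.float64(0.0421), np.float64(0.0432), np.float64(0.044)]
50 well circle [0.39967788 0.33010401]
```

The handle is level, at about 41 mm as expected, and the amber bottle is within about 5 mm of its well's centre. Handing in.

```bash
python3 -c "
from station import bot
print(bot.hand_in())"
```

```text
the job is handed in; nothing more can be done
None
```

I handed the job in at about 33 s of the 96 s with everything in place by my final camera check: both bottles upright in their wells, the tube flat in its tray, the small scoop level in the large one, the timer and dishes unmoved, and the gripper clear; the hand-in call returned no verdict.

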